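# Lock the tablet feeder's open hold-down screw

## Robot

A 7-joint arm with a two-finger parallel gripper is mounted at the origin on a cart in front of the work surface, level with it; the furniture and walls round the work are solid. World frame = base frame: x ahead of the robot, y to its left, z up, the work surface at z = 0. Lengths are in mm, angles in rad, forces in N, time in s.
With the tool pointing down it reaches from about 425 to 925 mm from the base axis. Payload 6.8 kg.
Tool frame: the origin (TCP) lies midway between the tips of the shut fingers; the grasp point (between the pads) lies 19 mm behind it; z points along the fingers, y is the line along which they close (so a half turn about z gives the same grasp; the last joint's range is limited). The gripper opens to 88 mm and grips with 3 to 60 N. Pads are 20 mm wide; open, the fingers measure 115 mm over their backs; the gripper's body (75 mm by 178 mm) begins 61 mm behind the grasp point.
Start: joints at [1.179, 0.477, 0.022, 1.555, -0.011, 1.109, -0.083], TCP at [189.013, -648.014, 222.664] pointing down, gripper open.
Joint ranges: [-2.96, 2.96], [-0.34, 2.1], [-1.41, 1.46], [0.24, 2.44], [-1.37, 4.51], [0.17, 1.92], [-2.96, 2.96]. Speed limits (rad/s): [2.39, 2.39, 3.14, 3.14, 3.14, 3.14, 3.14].

## Interface

Orientations are given as a rotation vector (axis times angle).
In Python, from workcell import env, optics gives the robot as it stands.
- The arm moves only by the tool step_arm, never from a script. Its argument "motion" is a list that holds one entry, the list of rows, each a list of 7 numbers: the shift along the tool's x, y, z in mm, then the turn, a rotation vector about the tool's x, y, z in degrees, then the closure in counts, from 0 (fully open) to 255 (shut). In form: [[[x, y, z, wx, wy, wz, grip], ...]]. A call has 1 to 20 rows; each row shifts and turns the commanded pose from where the row before left it, along the tool's axes as they then stand; what a row does not reach is not made up. A row lasts 1/10 s, in which the tool goes at most 50 mm and 8.59 degrees, less where a joint would pass 70% of its speed; a pose out of reach is approached as far as the arm can. A call with a gripper value outside its range is refused whole. The fingers move at their own pace and stop on an object; "grip_force" is the grip in N (left out, the last holds). Time passes only in rows, so rows that do not move let the fingers close. It gives the time, the measured TCP pose, the force, the opening and the grip force at its end, in the units of the state.
- env.get_obs(): the state, without advancing time (a new reading comes with each control period).
- optics.get_image(name): name is "scene" or "top" or "wrist"; returns a dict with "img" (384x512x3 uint8, red, green, blue), "camera_matrix" (3x3 intrinsics, pixels), "origin" and "orientation" of the camera in the world; the wrist camera has in their place "mount" (4x4, takes a point from camera to tool coordinates, whose origin is the TCP and whose axes are the flange's). Camera axes: x right, y up, looking along -z (the intrinsics and any distortion apply to the point x, -y, -z); pixel columns grow to the right and rows downward; lengths in mm; the calibration is good to about 2 mm. A picture is of the moment at which its call begins: read the wrist's pose just before it. There is no depth.
- env.close_job(): hands the job in; it is judged then, once.
The state is a dict: "t": time; "qpos": joint angles; "joint_velocities": joint speeds; "joint_efforts": joint torques, N m; "tcp_pos": TCP position; "tcp_rot": TCP orientation; "force": force on the tool from outside, world axes, zero at the start; "wrist_torque": the same for the moment, N m; "opening": finger opening in mm; "grip_force": force on a finger pad.
Only numpy, scipy, OpenCV 4.12 (cv2) and the standard library are available. Lean on these libraries where they do the work, as an engineer would, in place of code of your own. Each camera call takes 0.05 s, during which the arm holds its last target. There are 200 camera calls.

## Task

A tablet canister stands on a mounting plate with a large slotted quarter-turn screw on either side of it, and one of the two was left open, its slot crosswise to the canister. Take the blade key out of its stand, put the blade in the open screw's slot and turn it clockwise (seen from above) all the way to its stop, so that its slot is parallel to the canister's long sides like the other screw's. Then put the key back upright in its stand, blade down and fully seated, and let go; leave the screw that is already shut as it is.

Things in the scene. Friction and masses are not known exactly. Their poses are not given: they have to be found in the camera images.
- key: Loose upright key (120 g; sizes in mm) in its stand. Origin: centre of the blade's lower edge; z up the key, x along the blade's width. Steel blade 32 (x) by 4 (y), 24 long; round collar, 44 across, 24 to 32 above the origin; flat-sided grip 26 (x) by 18 (y), 32 to 108 up: hold it firmly across the 18 (fingers close along y), about 68 up, near its centre of mass. A half turn about z is the same.
- holder: The key's stand, a fixed grey block 76 (x) by 56 (y) by 40 mm high. Origin: centre of its underside, on the worktop; z up. In its top, centred, an oblong pocket 52 (x) by 20 (y) mm, 32 mm deep. The blade hangs in it along the block's x with the key's collar flat on the block's top; the seated key's origin is 16 mm above the worktop.
- loose_slot (a point): Middle of the open screw's round steel head (40 mm across), at its top, 36 mm above the worktop; x runs along the slot and turns with it, z up. Slot 10 mm wide, 9 mm deep, straight across, open at both ends: the blade has 3 mm play each side and 11 degrees in turning. The head is 95 mm to one side (either, it varies) of the middle of the canister (58 mm wide, top 134 mm above the worktop).
- loose_screw (a joint): Turn of the open screw, rad: 0 = open (slot square to the canister's long sides), grows clockwise seen from above, 1.571 = shut at a hard stop (slot parallel to them). Starts between 0 and 0.3. Light friction (0.1 N m); stays where left and does not rise or sink. The plate (260 x 140 mm, top 22 mm above the worktop) and canister are fixed.
- tight_screw (a joint): Turn of the other screw, of the same shape, 95 mm to the other side of the canister's middle: 0 = shut, as it is and must stay; negative if opened.
There are look-alikes about, which are no part of the job. Leave any green or yellow look-alike of the key alone.

How it is judged:
By the outcome, as a careful person would: the job done as asked, in the order asked, and still so for the second after the job is handed in, with the robot touching nothing.
It also fails if it takes over 53 s, if anything falls off the work surface, if the arm or the gripper's body presses on something with over 40 N, if the wrist force passes 120 N, or if a joint passes its speed limit or range.

## Working session

There is one attempt and no reset: what is moved stays moved. The work goes in short steps, Python scripts to look and compute and a tool call to move; the robot and the scene stay as the last step left them, time stands still between calls to the robot, and variables do not carry over. Pictures are saved under pics/ and viewed, at most 10 in all, crops included, and the job is handed in when it is done.

Besides the shell and the picture viewer there is one more tool, called after "Request:" as a command line: name --argument value ..., lists and objects as JSON in quotes. step_arm: Moves the arm, as the interface text tells. Its arguments: {"type":"object","properties":{"motion":{"type":"array"},"grip_force":{"type":"number"}},"required":["motion"]}

```bash
mkdir -p pics; ls; cat > h.py <<'E'
import numpy as np, cv2
from scipy.spatial.transform import Rotation as R
from workcell import env, optics
def cam(n):
    o=env.get_obs(); d=optics.get_image(n)
    if 'mount' in d:
        T=np.eye(4);T[:3,:3]=R.from_rotvec(o['tcp_rot']).as_matrix();T[:3,3]=o['tcp_pos']
        M=T@np.array(d['mount']); d['o']=M[:3,3]; d['R']=M[:3,:3]
    else:
        d['o']=np.array(d['origin']); q=np.array(d['orientation'])
        d['R']=q if q.shape==(3,3) else R.from_rotvec(q).as_matrix() if q.size==3 else R.from_quat(q).as_matrix()
    return d
def ray(d,p,z):
    K=np.array(d['camera_matrix']); D=d.get('distortion'); D=None if D is None else np.array(D,float)
    u=cv2.undistortPoints(np.array(p,float).reshape(-1,1,2),K,D).reshape(-1,2)
    v=np.c_[u[:,0],-u[:,1],-np.ones(len(u))]@d['R'].T
    return d['o']+v*((z-d['o'][2])/v[:,2])[:,None]
def proj(d,P):
    c=(np.atleast_2d(P)-d['o'])@d['R']; D=d.get('distortion'); D=None if D is None else np.array(D,float)
    return cv2.projectPoints(c*[1,-1,-1],np.zeros(3),np.zeros(3),np.array(d['camera_matrix']),D)[0].reshape(-1,2)
E
python3 - <<'E'
from h import *
o=env.get_obs();print(o)
ims=[]
for n in('scene','top','wrist'):
    d=cam(n);print(n,{k:v for k,v in d.items() if k!='img'});cv2.imwrite(f'pics/{n}0.png',cv2.cvtColor(d['img'],cv2.COLOR_RGB2BGR))
E
```

```text
pics
{'t': 0.0, 'qpos': array([ 1.17890546,  0.47776791,  0.02234953,  1.55642814, -0.01150206,
        1.10928776, -0.08310576]), 'joint_velocities': array([-0.00078067,  0.00047302, -0.00047977,  0.00053235,  0.00238476,
       -0.00067823, -0.00157475]), 'joint_efforts': array([-1.08506749e-03, -5.82852960e+01,  1.53437901e+00, -2.72609943e+01,
       -5.42337354e-02,  1.69198913e-02,  1.48278732e-04]), 'tcp_pos': array([ 188.81368898, -647.44016438,  221.71333577]), 'tcp_rot': array([-3.10831308e+00, -4.44049818e-01,  5.95960988e-04]), 'force': array([-0.12691149,  0.74876646,  0.12913593]), 'wrist_torque': array([-0.0111955 , -0.03061658, -0.00373425]), 'grip_force': 0.0, 'opening': 87.86553486673806}
scene {'camera_matrix': array([[431.20655492,   0.        , 253.10901169],
       [  0.        , 431.20655492, 197.0192048 ],
       [  0.        ,   0.        ,   1.        ]]), 'origin': array([204.83140834, 505.33569765, 700.91158892]), 'orientation': array([ 0.28221226, -0.89839567, -2.43783822]), 'o': array([204.83140834, 505.33569765, 700.91158892]), 'R': array([[-0.84198178,
[... 679 characters left out ...]
16479,   0.        , 257.64475938],
       [  0.        , 286.92316479, 188.46879534],
       [  0.        ,   0.        ,   1.        ]]), 'mount': array([[-1.20679262e-03,  9.61333559e-01,  2.75383971e-01,
         7.44411393e+01],
       [ 9.99999254e-01,  1.10786903e-03,  5.14772323e-04,
        -3.24778863e-02],
       [ 1.89778539e-04,  2.75384386e-01, -9.61334179e-01,
        -1.61782363e+02],
       [ 0.00000000e+00,  0.00000000e+00,  0.00000000e+00,
         1.00000000e+00]]), 'o': array([ 260.38509193, -626.88161436,  383.59087579]), 'R': array([[ 0.27885987,  0.92304007,  0.26501735],
       [-0.96033026,  0.26852542,  0.07523223],
       [-0.00172154, -0.27548343,  0.96130428]])}
```

View images.

View pics/top0.png

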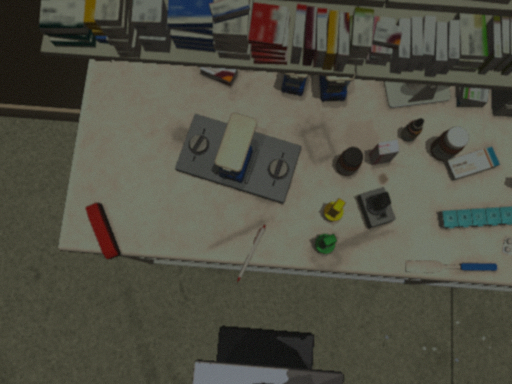

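View pics/scene0.png

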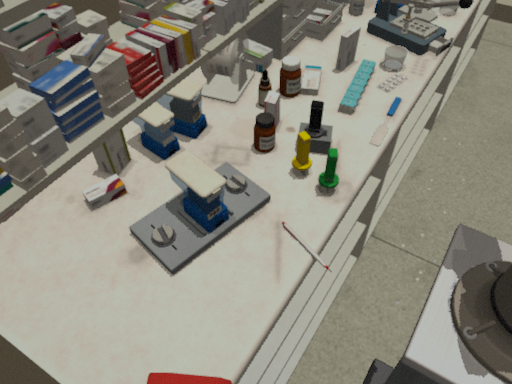

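```bash
python3 - <<'E'
from h import *
t=cv2.imread('pics/top0.png');s=cv2.imread('pics/scene0.png')
def c(i,x,y,w,h,W,H): return cv2.convertScaleAbs(cv2.resize(i[y:y+h,x:x+w],(W,H),interpolation=cv2.INTER_CUBIC),alpha=1.6)
a=np.hstack([c(t,170,105,140,105,400,300),c(t,310,170,100,75,400,300)])
b=np.hstack([c(s,125,145,160,120,400,300),c(s,280,90,100,75,400,300)])
cv2.imwrite('pics/crop1.png',np.vstack([a,b]))
d=cam('top')
print(ray(d,[(199,144),(279,168)],36),ray(d,[(378,206)],40))
E
```

```text
[[618.73857836 195.5555907   36.        ]
 [576.94209197  11.36198543  36.        ]] [[ 507.08112975 -210.6676983    40.        ]]
```

View pics/crop1.png

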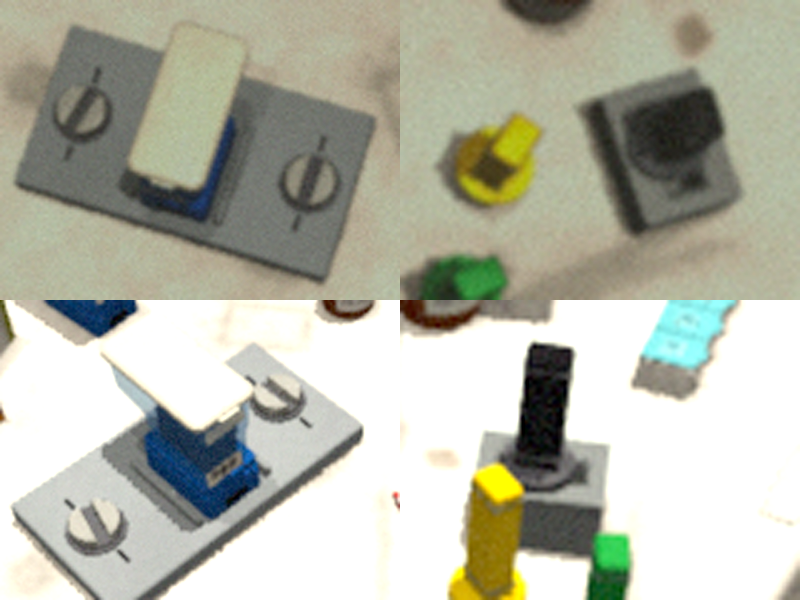

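```bash
python3 - <<'E'
from h import *
out=[]
for n,ps in(('top',[(199,144),(279,168)]),('scene',[(163,235),(236,182)])):
    im=np.mean([cam(n)['img'].astype(float) for _ in range(4)],0)
    np.save(f'{n}.npy',im)
    for x,y in ps:
        c=im[y-20:y+20,x-20:x+20,::-1]; c=np.clip((c-c.min())/(np.percentile(c,99)-c.min())*255,0,255)
        out.append(cv2.resize(c.astype(np.uint8),(300,300),interpolation=cv2.INTER_CUBIC))
cv2.imwrite('pics/crop2.png',np.vstack([np.hstack(out[:2]),np.hstack(out[2:])]))
E
```

```text
(no output)
```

View pics/crop2.png

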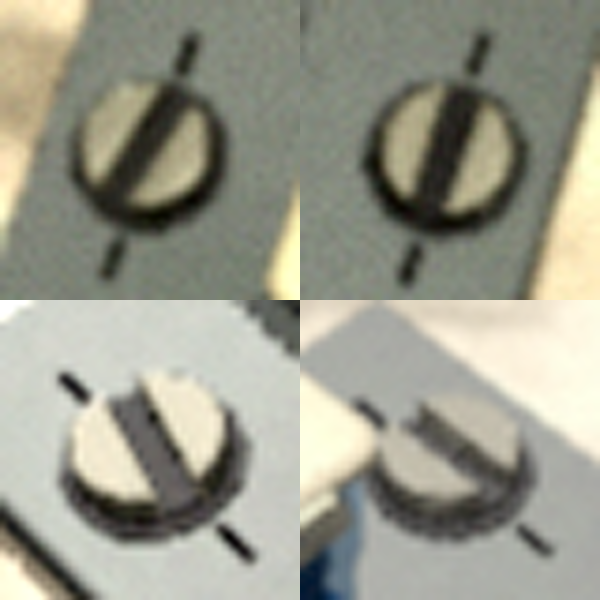

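The top view shows a black key in the grey stand at (378,205), a yellow one at (334,209) and a green one at (326,243). Only the black one stands in the stand, so it's the key. On the plate, the right screw (279,168) is parallel to its marks. The left one (199,144) is about 17° off them, so I'll check it from closer up.

Request:
step_arm --motion '[[[33,-25.4,-2.5,0,0,0,0],[33,-25.4,-2.5,0,0,0,0],[33,-25.4,-2.5,0,0,0,0],[33,-25.4,-2.5,0,0,0,0],[33,-25.4,-2.5,0,0,0,0],[33,-25.4,-2.5,0,0,0,0],[33,-25.4,-2.5,0,0,0,0],[33,-25.4,-2.5,0,0,0,0],[33,-25.4,-2.5,0,0,0,0],[33,-25.4,-2.5,0,0,0,0],[33,-25.4,-2.5,0,0,0,0],[33,-25.4,-2.5,0,0,0,0],[33,-25.4,-2.5,0,0,0,0],[0,0,0,0,0,-6,0],[0,0,0,0,0,0,0]]]'

```text
t: 2.1
tcp_pos: [509.1, -209.6, 255.3]
tcp_rot: [-3.081, -0.612, -0.0]
force: [-0.7, -0.8, -0.2]
opening: 88.1
grip_force: 0.0
```

```bash
python3 - <<'E'
from h import *
o=env.get_obs();print(o['t'],o['tcp_pos'],o['tcp_rot'],o['qpos'])
d=cam('wrist');cv2.imwrite('pics/w1.png',d['img'][...,::-1]);np.save('w1.npy',d)
E
```

```text
2.1 [ 509.08341924 -209.64074005  255.28323484] [-3.08131138e+00 -6.12461899e-01 -4.67790853e-04] [ 0.48771286  0.25585777 -0.25179919  1.80398348  0.07102061  1.09025404
 -0.9674499 ]
```

View pics/w1.png

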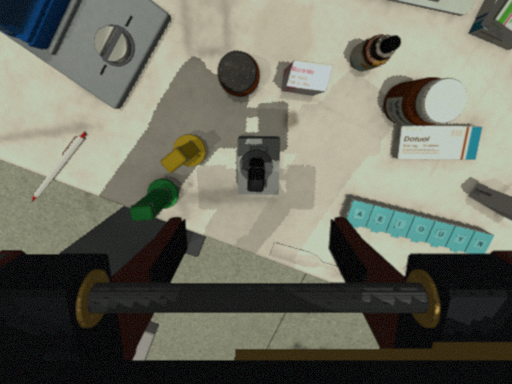

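```bash
python3 - <<'E'
from h import *
d=np.load('w1.npy',allow_pickle=True).item();im=d['img']
g=cv2.cvtColor(im,cv2.COLOR_RGB2GRAY)
o=env.get_obs();print('tcp at z=40',proj(d,[*o['tcp_pos'][:2],40]),'z124',proj(d,[*o['tcp_pos'][:2],124]))
c=cv2.resize(im[126:206,218:298,::-1],(560,560),interpolation=cv2.INTER_CUBIC)
c=cv2.convertScaleAbs(c,alpha=1.8)
cv2.imwrite('pics/w1c.png',c)
sg=cv2.resize(g[126:206,218:298],(560,560),interpolation=cv2.INTER_CUBIC)
e=cv2.Canny(cv2.GaussianBlur(sg,(0,0),4),15,40)
L=cv2.HoughLinesP(e,1,np.pi/360,60,minLineLength=110,maxLineGap=15)
print(L.reshape(-1,4))
E
```

```text
tcp at z=40 [[258.61325792 165.25745142]] z124 [[258.85234025 180.97299004]]Traceback (most recent call last):
  File "<stdin>", line 11, in <module>
AttributeError: 'NoneType' object has no attribute 'reshape'
```

View pics/w1c.png

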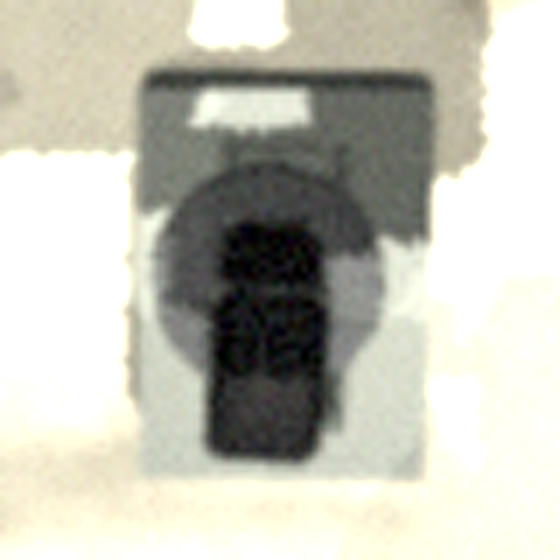

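```bash
python3 - <<'E'
from h import *
d=np.load('w1.npy',allow_pickle=True).item();o=env.get_obs()
Rt=R.from_rotvec(o['tcp_rot']).as_matrix()
def f(p,z):
    P=ray(d,np.array(p)/7+[218-.43,126-.43],z); return ((P-o['tcp_pos'])@Rt).round(1)
print('block',f([(144,85),(433,85),(424,477),(137,477)],40))
print('collar',f([(268,278)],48)); print('top',f([(266,375)],124))
print('top edges',f([(222,292),(326,292),(320,460),(207,460)],124))
E
```

```text
block [[ 36.4 -26.9 215.2]
 [ 36.6  26.8 215.2]
 [-39.6  27.  215.2]
 [-39.8 -29.3 215.2]]
collar [[  1.6  -3.7 207.2]]
top [[  2.   -3.5 131.2]]
top edges [[ 14.7 -10.1 131.2]
 [ 14.8   5.4 131.2]
 [-11.3   4.8 131.2]
 [-11.4 -12.4 131.2]]
```

Request:
step_arm --motion '[[[1.8,-3.6,30,0,0,1.5,0],[0,0,40,0,0,0,0],[0,0,40,0,0,0,0],[0,0,40,0,0,0,0],[0,0,30,0,0,0,0],[0,0,10,0,0,0,0],[0,0,0,0,0,0,255],[0,0,0,0,0,0,255],[0,0,0,0,0,0,255],[0,0,0,0,0,0,255],[0,0,0,0,0,0,255],[0,0,0,0,0,0,255]]]' --grip_force 40

```text
t: 3.35
tcp_pos: [509.0, -207.0, 65.7]
tcp_rot: [3.09, 0.566, 0.001]
force: [-0.1, -0.1, 1.0]
opening: 43.4
grip_force: 0.0
```

Request:
step_arm --motion '[[[0,0,0,0,0,0,255],[0,0,0,0,0,0,255],[0,0,0,0,0,0,255],[0,0,0,0,0,0,255],[0,0,0,0,0,0,255],[0,0,0,0,0,0,255],[0,0,0,0,0,0,255],[0,0,0,0,0,0,255]]]'

```text
t: 4.15
tcp_pos: [508.7, -206.9, 65.1]
tcp_rot: [-3.09, -0.566, 0.0]
force: [0.5, -0.8, 0.1]
opening: 18.0
grip_force: 40.0
```

```bash
python3 - <<'E'
from h import *
d=cam('top');im=np.load('top.npy')
for p in((199,144),(279,168)):
    x0,y0=p; g=im[y0-20:y0+20,x0-20:x0+20].mean(2).astype(np.float32)
    s=8; G=cv2.resize(g,None,fx=s,fy=s,interpolation=cv2.INTER_CUBIC)
    m=(G>G.max()*0.62).astype(np.uint8)
    n,l,st,ce=cv2.connectedComponentsWithStats(m)
    # bright head halves near centre
    yy,xx=np.mgrid[:40*s,:40*s]; r=np.hypot(xx-20*s,yy-20*s)<11*s
    mm=m*r.astype(np.uint8)
    n,l,st,ce=cv2.connectedComponentsWithStats(mm); big=np.argsort(-st[1:,4])[:3]+1
    print(p,G.max(),st[big],ce[big])
    hull=cv2.convexHull(np.argwhere((l==big[0])|(l==big[1]))[:,::-1].astype(np.int32)); c,rad=cv2.minEnclosingCircle(hull); print('circ',c,rad)
    cc=(np.array(ce[big[:2]])+.5)/s-.5+[x0-20,y0-20]
    P=ray(d,cc,36); v=P[1]-P[0]; print(P,'perp angle(slot) deg',np.degrees(np.arctan2(v[0],-v[1]))%180,'circ centre',ray(d,[(np.array(c)+.5)/s-.5+[x0-20,y0-20]],36), 'r mm', rad/s*2.16)
E
```

```text
(199, 144) 109.71425 [[  91   73   88  117 4484]
 [ 147  122   71   93 3415]
 [ 207   86   17   14   78]] [[122.97145406 125.72725245]
 [189.12796486 173.79033675]
 [213.67948718  93.        ]]
circ (154.6619110107422, 142.54754638671875) 72.41165161132812
[[628.94916655 208.171527    36.        ]
 [616.28456357 188.02135959  36.        ]] perp angle(slot) deg 147.85018443041608 circ centre [[624.69680312 198.6991792   36.        ]] r mm 19.551145935058596
(279, 168) 109.77394 [[  92   73   80  132 4193]
 [ 158  117   66  107 3884]
 [ 193   80   54   66  462]] [[120.68876699 137.99379919]
 [194.83032956 173.38542739]
 [219.07359307 103.67099567]]
circ (155.4366912841797, 147.8995819091797) 76.4995346069336
[[583.36023844  23.82535233  36.        ]
 [574.77981614   2.43941817  36.        ]] perp angle(slot) deg 158.1384539081096 circ centre [[581.25970783  13.92994697  36.        ]] r mm 20.654874343872073
```

```bash
python3 - <<'E'
from h import *
t,s=cam('top'),cam('scene')
def tri(a,b):
    A=t['o'];u=ray(t,[a],0)[0]-A;B=s['o'];v=ray(s,[b],0)[0]-B
    k=np.linalg.lstsq(np.c_[u,-v],B-A,rcond=None)[0];p,q=A+k[0]*u,B+k[1]*v
    return ((p+q)/2).round(),np.linalg.norm(p-q).round()
print(tri((278,60),(150,88)),tri((332,67),(192,60)))
for z in(300,400,500):print(z,ray(t,[(200,65),(350,78)],z).round(), ray(s,[(100,165),(200,80)],z).round())
E
```

```text
(array([746.,  32., 217.]), np.float64(4.0)) (array([731., -73., 228.]), np.float64(3.0))
300 [[682. 166. 300.]
 [678. -97. 300.]] [[597. 278. 300.]
 [602.  54. 300.]]
400 [[633. 148. 400.]
 [629. -81. 400.]] [[499. 335. 400.]
 [503. 167. 400.]]
500 [[584. 130. 500.]
 [581. -65. 500.]] [[402. 391. 500.]
 [404. 279. 500.]]
```

Request:
step_arm --motion '[[[0,0,-20,0,0,0,255],[0,0,-35,0,0,0,255],[0,0,-40,0,0,0,255],[0,0,-40,0,0,0,255],[0,0,-35,0,0,0,255],[0,0,0,0,0,0,255]]]'

```text
t: 4.9
tcp_pos: [511.5, -207.6, 240.3]
tcp_rot: [3.086, 0.565, 0.012]
force: [0.1, -0.4, -1.7]
opening: 17.9
grip_force: 40.0
```

Request:
step_arm --motion '[[[7,-17,0,0,0,0,255],[14,-35,0,0,0,0,255],[14,-35,0,0,0,0,255],[14,-35,0,0,0,0,255],[14,-35,0,0,0,0,255],[14,-35,0,0,0,0,255],[14,-35,0,0,0,0,255],[14,-35,0,0,0,0,255],[14,-35,0,0,0,0,255],[7,-17,0,0,0,0,255],[0,0,0,0,0,0,255],[0,0,0,0,0,0,255]]]'

```text
t: 6.1
tcp_pos: [514.7, 130.7, 234.2]
tcp_rot: [3.089, 0.566, -0.003]
force: [1.1, -0.9, -1.3]
opening: 18.1
grip_force: 40.0
```

```bash
python3 - <<'E'
from h import *
o=env.get_obs();print(o['t'],o['tcp_pos'],o['tcp_rot'],o['qpos'],o['opening'])
d=cam('wrist');np.save('w2.npy',d);cv2.imwrite('pics/w2.png',d['img'][...,::-1])
E
```

```text
6.1 [514.70024987 130.67031235 234.16824457] [ 3.08946237e+00  5.66482510e-01 -2.80541842e-03] [ 0.01270735  0.26440434 -0.44903731  1.85989161  0.13150795  1.04812391
 -1.69690614] 18.072455117834146
```

View pics/w2.png

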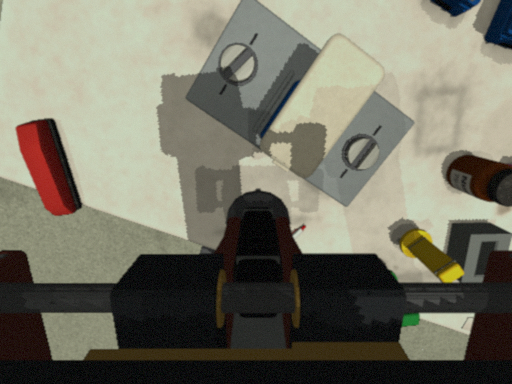

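```bash
python3 - <<'E'
from h import *
d=np.load('w2.npy',allow_pickle=True).item(); t=cam('top'); t['img']=np.load('top.npy').astype(np.uint8)
out=[]
for D in(d,t):
  for c in((624,198),(580,14)):
    # up=+x world, right=-y ; 80 mm square, 5px/mm
    q=np.array([[c[0]+40,c[1]+40],[c[0]+40,c[1]-40],[c[0]-40,c[1]-40],[c[0]-40,c[1]+40]],float)
    src=proj(D,np.c_[q,np.full(4,36.)]).astype(np.float32)
    H=cv2.getPerspectiveTransform(src,np.float32([[0,0],[300,0],[300,300],[0,300]]))
    w=cv2.warpPerspective(D['img'],H,(300,300),flags=cv2.INTER_CUBIC)[...,::-1]
    out.append(cv2.convertScaleAbs(w,alpha=230/np.percentile(w,98)))
cv2.imwrite('pics/heads.png',np.vstack([np.hstack(out[:2]),np.hstack(out[2:])]))
E
```

```text
(no output)
```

View pics/heads.png

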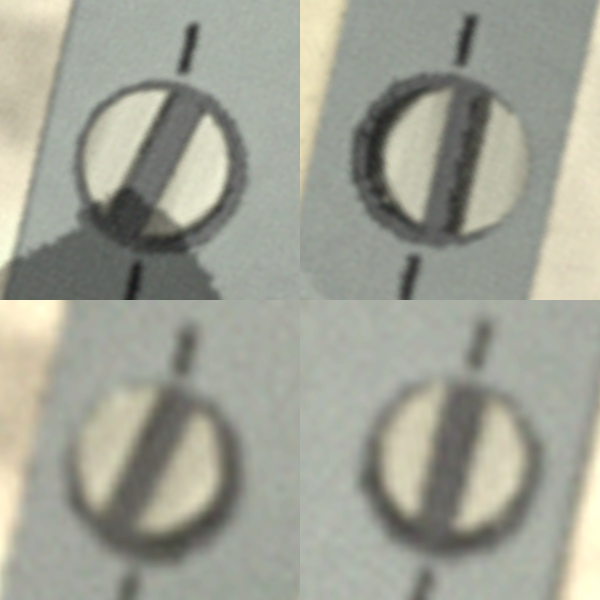

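```bash
python3 - <<'E'
from h import *
t,s=cam('top'),cam('scene'); T=np.load('top.npy').mean(2).astype(int); S=np.load('scene.npy').mean(2).astype(int)
for x in(130,200,270,300): print(x,[*T[50:90:2,x]])
for x in(60,120,200): 
    y=int(240-x*.84); print('s',x,y-24,[*S[y-24:y+30:2,x]])
for z in(180,200,220,250): print(z,ray(t,[(200,68),(300,75)],z).round())
E
```

```text
130 [np.int64(36), np.int64(40), np.int64(36), np.int64(42), np.int64(45), np.int64(33), np.int64(84), np.int64(106), np.int64(105), np.int64(105), np.int64(103), np.int64(105), np.int64(106), np.int64(105), np.int64(108), np.int64(104), np.int64(105), np.int64(105), np.int64(107), np.int64(106)]
200 [np.int64(48), np.int64(85), np.int64(86), np.int64(88), np.int64(87), np.int64(86), np.int64(77), np.int64(36), np.int64(47), np.int64(96), np.int64(66), np.int64(61), np.int64(74), np.int64(93), np.int64(96), np.int64(100), np.int64(99), np.int64(103), np.int64(103), np.int64(104)]
270 [np.int64(46), np.int64(23), np.int64(47), np.int64(35), np.int64(28), np.int64(49), np.int64(22), np.int64(68), np.int64(87), np.int64(55), np.int64(32), np.int64(84), np.int64(107), np.int64(107), np.int64(106), np.int64(102), np.int64(101), np.int64(104), np.int64(107), np.int64(106)]
300 [np.int64(40), np.int64(42), np.int64(49), np.int64(57), np.int64(67), np.int64(74), np.int64(81), np.int64(88), np.int64(87), np.int64(87), np.int64(59), np.int64(31), np.int64(84), np.int64(84), np.int64(39), np.in
[... 737 characters left out ...]
6), np.int64(76), np.int64(80), np.int64(80), np.int64(73), np.int64(63), np.int64(69), np.int64(69), np.int64(70), np.int64(82)]
s 200 48 [np.int64(87), np.int64(127), np.int64(123), np.int64(105), np.int64(123), np.int64(123), np.int64(76), np.int64(77), np.int64(77), np.int64(125), np.int64(154), np.int64(176), np.int64(176), np.int64(176), np.int64(175), np.int64(176), np.int64(176), np.int64(175), np.int64(173), np.int64(172), np.int64(157), np.int64(104), np.int64(114), np.int64(98), np.int64(79), np.int64(79), np.int64(99)]
180 [[734. 187. 180.]
 [735. -15. 180.]]
200 [[725. 183. 200.]
 [725. -14. 200.]]
220 [[715. 180. 220.]
 [715. -13. 220.]]
250 [[700. 174. 250.]
 [701. -12. 250.]]
```

```bash
python3 - <<'E'
from h import *
t,s=cam('top'),cam('scene')
def line(a,b):
    u=ray(t,a,0)-t['o'];v=ray(s,b,0)-s['o']
    n=np.cross(*u);m=np.cross(*v);
    for y in(0,100,200):
        A=np.array([n,m,[0,1,0]]);print(np.linalg.solve(A,[n@t['o'],m@s['o'],y]).round())
line([(200,62.5),(300,70)],[(60,166.5),(200,59.5)]); line([(200,65),(300,73)],[(60,176.5),(200,65.5)])
E
```

```text
[726.  -0. 219.]
[726. 100. 220.]
[726. 200. 221.]
[727.  -0. 205.]
[729. 100. 203.]
[731. 200. 201.]
```

Request:
step_arm --motion '[[[0,0,0,0,0,-8,255],[0,0,0,0,0,-8.5,255],[0,0,0,0,0,-8.5,255],[0,0,0,0,0,-8.5,255],[0,0,0,0,0,-8.5,255],[0,0,0,0,0,-8.5,255],[0,0,0,0,0,-8.5,255],[0,0,0,0,0,-8.5,255],[0,0,0,0,0,-8.5,255],[0,0,0,0,0,-8.5,255],[0,0,0,0,0,-8.5,255],[0,0,0,0,0,-8.5,255],[0,0,0,0,0,-8.5,255],[0,0,0,0,0,-8.5,255],[0,0,0,0,0,-8.5,255],[0,0,0,0,0,-7.2,255],[0,0,0,0,0,0,255]]]'

```text
t: 8.1
tcp_pos: [515.3, 130.7, 235.1]
tcp_rot: [-0.681, -3.067, 0.0]
force: [0.2, 0.8, -0.6]
opening: 17.9
grip_force: 40.0
```

```bash
cat > go.py <<'E'
import sys
from h import *
# target x y z ang -> tool-frame shift and turn
a=[float(v) for v in sys.argv[1:]]
o=env.get_obs();Rt=R.from_rotvec(o['tcp_rot']).as_matrix();th=np.degrees(np.arctan2(Rt[1,0],Rt[0,0]))
print('t',o['t'],'pos',o['tcp_pos'].round(1),'ang',th.round(1),'tilt',(Rt[:,2]).round(4),'q',o['qpos'].round(2),'F',o['force'].round(1),'M',o['wrist_torque'].round(2))
if a: print('shift',((np.array(a[:3])-o['tcp_pos'])@Rt).round(1),'turn',-((a[3]-th+180)%360-180))
E
python3 go.py 621 197.4 150 155
```

```text
t 8.1 pos [515.3 130.7 235.1] ang 155.0 tilt [-1.e-04 -0.e+00 -1.e+00] q [ 0.34  0.34 -0.86  1.84  0.29  1.09  0.5 ] F [ 0.2  0.8 -0.6] M [ 0.   -0.15  0.01]
shift [-67.5 105.2  85.1] turn -0.04511746076693157
```

Request:
step_arm --motion '[[[-17,26.2,0,0,0,0,255],[-17,26.3,0,0,0,0,255],[-17,26.3,0,0,0,0,255],[-16.5,26.4,0,0,0,0,255],[0,0,40,0,0,0,255],[0,0,40,0,0,0,255],[0,0,35,0,0,0,255],[0,0,0,0,0,0,255],[0,0,0,0,0,0,255]]]'

```text
t: 9.0
tcp_pos: [621.1, 198.1, 120.6]
tcp_rot: [-0.684, -3.066, 0.0]
force: [-0.8, 0.6, -1.1]
opening: 18.0
grip_force: 40.0
```

```bash
python3 go.py 621 197.4 100 155; python3 - <<'E'
from h import *
d=cam('wrist');np.save('w3.npy',d)
s=cam('scene');np.save('s3.npy',s)
a=cv2.resize(d['img'],(400,300))
p=proj(s,[[621,197,50]])[0].astype(int);print(p, proj(d,[[621,197.4,36]]))
c=s['img'][max(p[1]-45,0):p[1]+45,max(p[0]-60,0):p[0]+60]
cv2.imwrite('pics/w3.png',np.hstack([a,cv2.resize(c,(400,300),interpolation=cv2.INTER_CUBIC)])[...,::-1])
E
```

```text
t 9.0 pos [621.1 198.1 120.6] ang 154.8 tilt [-5.e-04 -0.e+00 -1.e+00] q [ 0.11  0.66 -0.74  1.66  0.5   1.02  0.33] F [-0.8  0.6 -1.1] M [ 0.05 -0.13 -0.02]
shift [-0.2 -0.6 20.6] turn -0.16584028100942305
[160 228] [[257.71129765 194.7625544 ]]
```

View pics/w3.png

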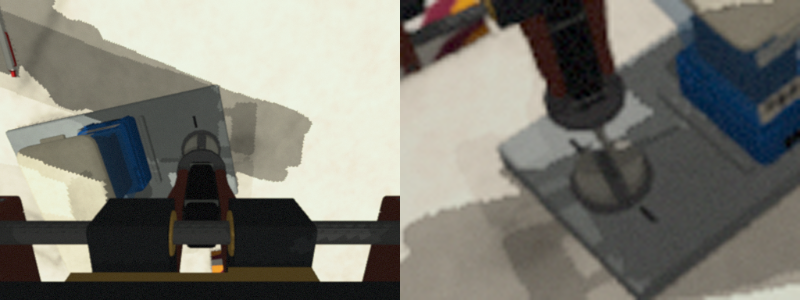

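Request:
step_arm --motion '[[[0,-0.6,16,0,0,0,255],[0,0,12,0,0,0,255],[0,0,6,0,0,0,255],[0,0,4,0,0,0,255],[0,0,2,0,0,0,255],[0,0,2,0,0,0,255],[0,0,0,0,0,0,255],[0,0,0,0,0,0,255]]]'

```text
t: 9.9
tcp_pos: [620.8, 197.7, 78.4]
tcp_rot: [0.681, 3.066, 0.0]
force: [0.3, 1.5, -0.5]
opening: 17.8
grip_force: 40.0
```

```bash
python3 go.py 621 197.4 78 77
```

```text
t 9.9 pos [620.8 197.7  78.4] ang 155.0 tilt [ 4.e-04  2.e-04 -1.e+00] q [ 0.09  0.7  -0.71  1.69  0.54  0.95  0.3 ] F [ 0.3  1.5 -0.5] M [-0.01 -0.13  0.04]
shift [-0.3 -0.2  0.4] turn 77.95543038352469
```

Request:
step_arm --motion '[[[0,0,0,0,0,4,255],[0,0,0,0,0,4,255],[0,0,0,0,0,4,255],[0,0,0,0,0,4,255],[0,0,0,0,0,4,255],[0,0,0,0,0,0,255]]]'

```text
t: 10.5
tcp_pos: [620.9, 197.8, 78.6]
tcp_rot: [1.203, 2.901, 0.001]
force: [0.8, 0.8, -1.2]
opening: 17.6
grip_force: 40.0
```

```bash
python3 go.py 621 197.4 78 77
```

```text
t 10.5 pos [620.9 197.8  78.6] ang 134.9 tilt [ 8.e-04  1.e-04 -1.e+00] q [ 0.04  0.68 -0.63  1.69  0.48  0.93 -0.  ] F [ 0.8  0.8 -1.2] M [ 0.04 -0.18  0.03]
shift [-0.4 -0.2  0.6] turn 57.94111842682892
```

Request:
step_arm --motion '[[[0,0,0,0,0,5,255],[0,0,0,0,0,5,255],[0,0,0,0,0,5,255],[0,0,0,0,0,5,255],[0,0,0,0,0,0,255]]]'

```text
t: 11.0
tcp_pos: [621.1, 198.0, 78.6]
tcp_rot: [1.687, 2.649, 0.002]
force: [0.9, 2.2, -1.0]
opening: 18.0
grip_force: 40.0
```

```bash
python3 go.py 621 197.4 78 77; python3 - <<'E'
from h import *
s=cam('scene');t=cam('top');d=cam('wrist')
p=proj(s,[[621,197,40]])[0].astype(int)
c=s['img'][p[1]-30:p[1]+30,p[0]-40:p[0]+40]
c=cv2.resize(c,(400,300),interpolation=cv2.INTER_CUBIC)
w=cv2.resize(d['img'][110:230,180:340],(400,300),interpolation=cv2.INTER_CUBIC)
cv2.imwrite('pics/w4.png',np.hstack([c,w])[...,::-1])
E
```

```text
t 11.0 pos [621.1 198.   78.6] ang 115.0 tilt [ 1.2e-03  5.0e-04 -1.0e+00] q [-0.01  0.66 -0.55  1.7   0.42  0.91 -0.3 ] F [ 0.9  2.2 -1. ] M [ 0.18 -0.39  0.07]
shift [-0.5 -0.3  0.6] turn 38.033620696881144
```

View pics/w4.png

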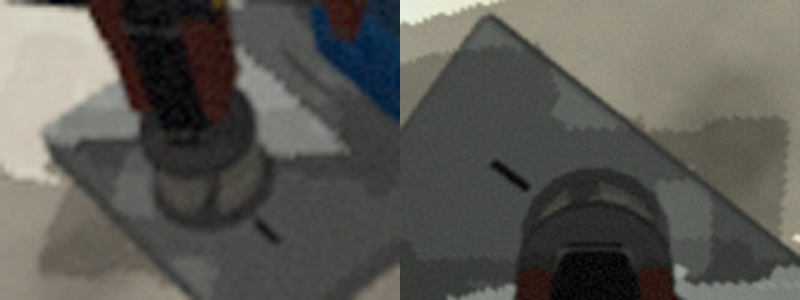

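The close views show the key's blade in the left screw's slot, and the slot has turned clockwise with the key. It's past its marks and still turning freely, so this is the open screw. I'll keep turning to the stop.

Request:
step_arm --motion '[[[0,-0.3,0,0,0,5,255],[0,-0.3,0,0,0,5,255],[0,-0.3,0,0,0,5,255],[0,-0.3,0,0,0,5,255],[0,-0.3,0,0,0,5,255],[0,0,0,0,0,5,255],[0,0,0,0,0,4,255],[0,0,0,0,0,0,255]]]'

```text
t: 11.95
tcp_pos: [621.3, 198.0, 78.8]
tcp_rot: [2.388, 2.039, 0.007]
force: [5.2, 1.8, -2.3]
opening: 17.9
grip_force: 40.0
```

```bash
python3 go.py 621 197.4 78 66
```

```text
t 11.95 pos [621.3 198.   78.8] ang 81.0 tilt [ 0.0043  0.002  -1.    ] q [-0.11  0.63 -0.41  1.71  0.32  0.87 -0.81] F [ 5.2  1.8 -2.3] M [ 0.47 -1.53  0.04]
shift [-0.7 -0.2  0.8] turn 14.980710040133232
```

Request:
step_arm --motion '[[[0,1.3,0,0,0,3,255],[0,0,0,0,0,3,255],[0,0,0,0,0,3,255],[0,0,0,0,0,3,255],[0,0,0,0,0,0,255]]]'

```text
t: 12.45
tcp_pos: [621.8, 197.8, 78.8]
tcp_rot: [2.588, 1.78, 0.005]
force: [4.1, 1.6, 0.1]
opening: 17.5
grip_force: 40.0
```

```bash
python3 go.py 621 197.4 78 66
```

```text
t 12.45 pos [621.8 197.8  78.8] ang 69.1 tilt [ 0.0027  0.0015 -1.    ] q [-0.14  0.62 -0.37  1.71  0.28  0.86 -0.99] F [4.1 1.6 0.1] M [ 0.44 -1.12  0.08]
shift [-0.6 -0.6  0.8] turn 3.051147546208881
```

Request:
step_arm --motion '[[[0,0.5,0,0,0,2,255],[0,0,0,0,0,2,255],[0,0,0,0,0,0,255]]]'

```text
t: 12.75
tcp_pos: [621.7, 197.1, 78.6]
tcp_rot: [2.65, 1.686, 0.002]
force: [4.0, 1.7, 0.2]
opening: 17.7
grip_force: 40.0
```

```bash
python3 go.py 621 197.4 78 66
```

```text
t 12.75 pos [621.7 197.1  78.6] ang 64.9 tilt [ 1.5e-03  5.0e-04 -1.0e+00] q [-0.15  0.62 -0.35  1.71  0.26  0.86 -1.05] F [4.  1.7 0.2] M [ 0.37 -1.29  0.09]
shift [ 0.  -0.8  0.6] turn -1.0806990014788198
```

Request:
step_arm --motion '[[[0,0,0,0,0,2,255],[0,0,0,0,0,2,255],[0,0,0,0,0,0,255]]]'

```text
t: 13.05
tcp_pos: [621.7, 196.8, 78.5]
tcp_rot: [2.707, 1.592, 0.002]
force: [5.1, 1.3, 1.1]
opening: 17.9
grip_force: 40.0
```

```bash
python3 go.py 621 197.4 78 66
```

```text
t 13.05 pos [621.7 196.8  78.5] ang 60.9 tilt [ 1.6e-03 -2.0e-04 -1.0e+00] q [-0.17  0.62 -0.33  1.71  0.25  0.86 -1.11] F [5.1 1.3 1.1] M [ 0.35 -1.48  0.57]
shift [ 0.2 -0.9  0.5] turn -5.071610595191061
```

Request:
step_arm --motion '[[[0,0,0,0,0,2,255],[0,0,0,0,0,1,255],[0,0,0,0,0,0,255]]]'

```text
t: 13.35
tcp_pos: [621.7, 196.8, 78.5]
tcp_rot: [2.746, 1.523, 0.002]
force: [5.2, 1.5, -0.9]
opening: 18.2
grip_force: 40.5
```

```bash
python3 go.py 621 197.4 78 74
```

```text
t 13.35 pos [621.7 196.8  78.5] ang 58.0 tilt [ 1.8e-03 -4.0e-04 -1.0e+00] q [-0.18  0.61 -0.32  1.71  0.24  0.85 -1.16] F [ 5.2  1.5 -0.9] M [ 0.37 -1.36  1.  ]
shift [ 0.1 -0.9  0.5] turn -15.968879864454522
```

Request:
step_arm --motion '[[[0,0,0,0,0,-5,255],[0,0,0,0,0,-5,255],[0,0,0,0,0,-4,255],[0,0,-4,0,0,0,255],[0,0,-8,0,0,0,255],[0,0,-25,0,0,0,255],[0,0,-40,0,0,0,255],[0,0,-40,0,0,0,255],[0,0,-40,0,0,0,255],[0,0,0,0,0,0,255]]]'

```text
t: 14.35
tcp_pos: [622.9, 198.4, 242.1]
tcp_rot: [2.542, 1.842, 0.013]
force: [-0.3, -0.1, -1.2]
opening: 18.1
grip_force: 40.0
```

```bash
python3 go.py 515 131 235 155
```

```text
t 14.35 pos [622.9 198.4 242.1] ang 71.9 tilt [ 0.0081  0.0033 -1.    ] q [-0.1   0.46 -0.42  1.57  0.2   1.15 -0.88] F [-0.3 -0.1 -1.2] M [-0.01 -0.03 -0.04]
shift [-97.7 -81.5   6. ] turn -83.14757563865601
```

Request:
step_arm --motion '[[[-20,-16,0,0,0,0,255],[-26,-22,0,0,0,0,255],[-26,-22,0,0,0,0,255],[-26,-22,0,0,0,0,255],[0,0,0,0,0,7,255],[0,0,0,0,0,8,255],[0,0,0,0,0,8,255],[0,0,0,0,0,8,255],[0,0,0,0,0,8,255],[0,0,0,0,0,8,255],[0,0,0,0,0,4,255],[0,0,0,0,0,0,255]]]'

```text
t: 15.55
tcp_pos: [511.4, 128.9, 234.6]
tcp_rot: [3.089, 0.569, -0.004]
force: [0.2, -0.7, -1.8]
opening: 17.8
grip_force: 40.0
```

```bash
cat > heads.py <<'E'
from h import *
def ang(D,c):
    q=np.array([[c[0]+40,c[1]+40],[c[0]+40,c[1]-40],[c[0]-40,c[1]-40],[c[0]-40,c[1]+40]],float)
    H=cv2.getPerspectiveTransform(proj(D,np.c_[q,np.full(4,36.)]).astype(np.float32),np.float32([[0,0],[300,0],[300,300],[0,300]]))
    g=cv2.GaussianBlur(cv2.cvtColor(cv2.warpPerspective(D['img'],H,(300,300)),cv2.COLOR_RGB2GRAY),(0,0),3).astype(float)
    r=np.linspace(-15*3.75,15*3.75,61); best=[]
    for a in range(0,180,2):   # darkest diameter; a = world angle (up=+x, left=+y)
        b=np.radians(a); x=150-r*np.sin(b); y=155-r*np.cos(b)
        best.append((g[y.astype(int),x.astype(int)].mean(),a))
    return sorted(best)[:3], max(best)
E
python3 go.py 509 -207 238 20.8; python3 - <<'E'
from heads import *
t=cam('top');t['img']=np.mean([t['img']]+[cam('top')['img'] for _ in range(2)],0).astype(np.uint8)
w=cam('wrist');s=cam('scene')
for n,D in(('top',t),('wrist',w),('scene',s)):
    for c in((621+2,198),(579,14)): print(n,c,ang(D,c))
E
```

```text
t 15.55 pos [511.4 128.9 234.6] ang 20.9 tilt [-2.3e-03 -7.0e-04 -1.0e+00] q [-0.1   0.24 -0.31  1.87  0.09  1.04 -1.65] F [ 0.2 -0.7 -1.8] M [-0.05  0.02 -0.03]
shift [-121.8  313.    -3.2] turn 0.06355302919416772
top (623, 198) ([(np.float64(66.36065573770492), 52), (np.float64(66.36065573770492), 54), (np.float64(66.36065573770492), 130)], (np.float64(66.78688524590164), 84))
top (579, 14) ([(np.float64(46.85245901639344), 162), (np.float64(46.885245901639344), 160), (np.float64(46.950819672131146), 158)], (np.float64(76.36065573770492), 74))
wrist (623, 198) ([(np.float64(87.18032786885246), 90), (np.float64(87.29508196721312), 92), (np.float64(87.45901639344262), 88)], (np.float64(135.672131147541), 150))
wrist (579, 14) ([(np.float64(79.22950819672131), 0), (np.float64(80.09836065573771), 178), (np.float64(80.1311475409836), 176)], (np.float64(127.0327868852459), 78))
scene (623, 198) ([(np.float64(84.47540983606558), 72), (np.float64(84.49180327868852), 74), (np.float64(84.73770491803279), 70)], (np.float64(134.45901639344262), 150))
scene (579, 14) ([(np.float64(84.24590163934427), 172), (np.float64(84.37704918032787), 174), (np.float64(84.47540983606558), 170)], (np.float64(123.77049180327869), 76))
```

Request:
step_arm --motion '[[[-7,17,0,0,0,0,255],[-13.5,35,0,0,0,0,255],[-13.5,35,0,0,0,0,255],[-13.5,35,0,0,0,0,255],[-13.5,35,0,0,0,0,255],[-13.5,35,0,0,0,0,255],[-13.5,35,0,0,0,0,255],[-13.5,35,0,0,0,0,255],[-13.5,35,0,0,0,0,255],[-7,17,0,0,0,0,255],[0,0,0,0,0,0,255],[0,0,0,0,0,0,255]]]'

```text
t: 17.0
tcp_pos: [511.0, -207.2, 234.9]
tcp_rot: [-3.088, -0.571, 0.0]
force: [0.5, 0.3, -0.5]
opening: 17.7
grip_force: 40.0
```

```bash
python3 go.py 508.4 -207.6 110 20.8; python3 - <<'E'
from heads import *
t=cam('top');t['img']=np.mean([cam('top')['img'] for _ in range(4)],0).astype(np.uint8)
for c in((623,198),(579,14)): print(ang(t,c))
# tool and key in wrist view: collar lower outline
d=cam('wrist'); g=cv2.cvtColor(d['img'],cv2.COLOR_RGB2GRAY)
for r in(195,200,205,210): 
    k=np.where(g[r,200:320]<70)[0]+200; print(r,k.min() if len(k) else None,k.max() if len(k) else None)
w=np.load('w2.npy',allow_pickle=True).item();g=cv2.cvtColor(w['img'],cv2.COLOR_RGB2GRAY)
for r in(195,200,205,210): 
    k=np.where(g[r,200:320]<70)[0]+200; print('before',r,k.min() if len(k) else None,k.max() if len(k) else None)
E
```

```text
t 17.0 pos [ 511.  -207.2  234.9] ang 21.0 tilt [-4.e-04  8.e-04 -1.e+00] q [ 0.36  0.27 -0.11  1.83  0.03  1.04 -0.96] F [ 0.5  0.3 -0.5] M [0.05 0.02 0.03]
shift [ -2.5  -0.5 124.9] turn 0.16185893799899986
([(np.float64(46.18032786885246), 82), (np.float64(46.24590163934426), 80), (np.float64(46.278688524590166), 78)], (np.float64(74.90163934426229), 164))
([(np.float64(46.704918032786885), 164), (np.float64(46.75409836065574), 162), (np.float64(46.77049180327869), 166)], (np.float64(75.85245901639344), 74))
195 242 274
200 235 280
205 232 283
210 229 286
before 195 240 273
before 200 234 280
before 205 231 284
before 210 228 286
```

Request:
step_arm --motion '[[[-2.5,-0.5,40,0,0,0,255],[0,0,45,0,0,0,255],[0,0,40,0,0,0,255],[0,0,20,0,0,0,255],[0,0,12,0,0,0,255],[0,0,6,0,0,0,255],[0,0,3,0,0,0,255],[0,0,2,0,0,0,255],[0,0,0,0,0,0,255],[0,0,0,0,0,0,255]]]'

```text
t: 18.3
tcp_pos: [509.1, -208.5, 67.9]
tcp_rot: [3.089, 0.571, 0.002]
force: [-0.3, 0.0, -2.0]
opening: 17.9
grip_force: 40.0
```

```bash
python3 go.py 508.4 -207.6 65.1 20.8
```

```text
t 18.3 pos [ 509.1 -208.5   67.9] ang 21.0 tilt [ 1.4e-03 -5.0e-04 -1.0e+00] q [ 0.35  0.48 -0.1   1.98  0.07  0.69 -0.99] F [-0.3  0.  -2. ] M [-0.01  0.07 -0.02]
shift [-0.3 -1.1  2.8] turn 0.1536005682934558
```

Request:
step_arm --motion '[[[-0.3,-0.8,1,0,0,0,255],[0,0,1,0,0,0,255],[0,0,1,0,0,0,255],[0,0,0,0,0,0,255]]]'

```text
t: 18.7
tcp_pos: [508.1, -207.6, 65.1]
tcp_rot: [3.089, 0.571, 0.0]
force: [-2.0, 0.4, 9.0]
opening: 18.0
grip_force: 40.0
```

```bash
python3 go.py 508.4 -207.6 65.1 20.8
```

```text
t 18.7 pos [ 508.1 -207.6   65.1] ang 21.0 tilt [ 2.e-04 -1.e-04 -1.e+00] q [ 0.35  0.48 -0.1   1.98  0.07  0.69 -1.  ] F [-2.   0.4  9. ] M [0.29 0.71 0.03]
shift [0.3 0.1 0. ] turn 0.15869435612887628
```

Request:
step_arm --motion '[[[0,0,0,0,0,0,0],[0,0,0,0,0,0,0],[0,0,0,0,0,0,0],[0,0,0,0,0,0,0],[0,0,0,0,0,0,0],[0,0,0,0,0,0,0],[0,0,0,0,0,0,0],[0,0,0,0,0,0,0],[0,0,0,0,0,0,0],[0,0,0,0,0,0,0],[0,0,-15,0,0,0,0],[0,0,-40,0,0,0,0],[0,0,-45,0,0,0,0],[0,0,-45,0,0,0,0],[0,0,-45,0,0,0,0],[0,0,0,0,0,0,0],[0,0,0,0,0,0,0]]]'

```text
t: 20.4
tcp_pos: [508.4, -207.8, 255.1]
tcp_rot: [3.088, 0.571, 0.003]
force: [-0.2, 0.5, -0.8]
opening: 87.7
grip_force: 0.0
```

```bash
python3 go.py; python3 - <<'E'
from heads import *
d=cam('wrist');o=env.get_obs();Rt=R.from_rotvec(o['tcp_rot']).as_matrix()
m=(d['img'].max(2)<30).astype(np.uint8); p=proj(d,[*o['tcp_pos'][:2],124])[0]; print('tcp px',p)
m[215:]=0; n,l,st,ce=cv2.connectedComponentsWithStats(m)
for i in range(1,n):
    if st[i,4]>60: print(st[i],ce[i])
print('expect seated: top corners',proj(d,[[*(o['tcp_pos']+Rt@[x,y,0])[:2],124] for x in(-13,13) for y in(-9,9)]).round(), 'collar centre',proj(d,[508.1,-207.6,48]).round())
t=cam('top')
# canister cap: cream
hsv=cv2.cvtColor(np.load('top.npy').astype(np.uint8)[105:190,210:265],cv2.COLOR_RGB2HSV)
mm=cv2.inRange(hsv,(18,25,85),(40,110,255));c=max(cv2.findContours(mm,0,2)[0],key=cv2.contourArea)
b=cv2.boxPoints(cv2.minAreaRect(c))+[210,105];print('cap',ray(t,b,134).round())
for c in((623,198),(579,14)): print(ang(t,c)[0][0])
E
```

```text
t 20.4 pos [ 508.4 -207.8  255.1] ang 21.0 tilt [ 2.3e-03 -8.0e-04 -1.0e+00] q [ 0.37  0.24 -0.11  1.82  0.03  1.08 -0.96] F [-0.2  0.5 -0.8] M [-0.04  0.02 -0.04]
tcp px [257.10396325 180.7479479 ]
[379  33  19  17 231] [387.9004329   40.54978355]
[369  36  13  21  96] [372.8125   47.46875]
[249 158  17  34 394] [257.09898477 172.75888325]
expect seated: top corners [[249. 193.]
 [266. 193.]
 [248. 169.]
 [266. 169.]] collar centre [[257. 166.]]
cap [[675. 166. 134.]
 [684.  53. 134.]
 [544.  43. 134.]
 [536. 152. 134.]]
(np.float64(46.16393442622951), 80)
(np.float64(47.032786885245905), 162)
```

```bash
python3 - <<'E'
from h import *
w=np.load('w2.npy',allow_pickle=True).item()
P=ray(w,[(338,33),(385,70),(305,178),(260,138)],134);print(P.round())
print(np.linalg.norm(np.diff(P[:, :2],axis=0),axis=1).round())
t=cam('top')
P=ray(t,[(230,112),(257,120),(244,172),(216,165)],134);print(P.round(),np.linalg.norm(np.diff(P[:, :2],axis=0),axis=1).round())
s=cam('scene')
for d,n in((t,'t'),(s,'s')): print(n,proj(d,[[621,197.4,36]]),d['img'].shape)
E
```

```text
[[662. 116. 134.]
 [650.  67. 134.]
 [539.  93. 134.]
 [559. 145. 134.]]
[ 51. 114.  56.]
[[663. 123. 134.]
 [650.  65. 134.]
 [537.  83. 134.]
 [547. 141. 134.]] [ 59. 114.  59.]
t [[198.29389146 142.98378755]] (384, 512, 3)
s [[161.41116014 233.00597295]] (384, 512, 3)
```

```bash
python3 -c "
from workcell import env
print(env.close_job())"
```

```text
the job is handed in; nothing more can be done
None
```

I turned the left screw clockwise about 78° to a hard stop and put the key back seated and upright, and the other screw wasn't touched; but the left slot now looks crosswise to the canister, about 90° from the other screw's (it started about 12° past parallel), so the stop doesn't match the parallel position you described, and I went by the stop.

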